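Fill an eclair at the cream pump

ROBOT

A 7-joint arm with a two-finger parallel gripper is mounted at the origin on the work surface. World frame = base frame: x ahead of the robot, y to its left, z up, the work surface at z = 0. Lengths are in m, angles in rad, forces in N, time in s.
With the tool pointing down it reaches from about 0.425 to 0.875 m from the base axis. Payload 4.7 kg.
Tool frame: the origin (TCP) lies on the centre line of the jaws, within the pads' length; the fingertips stand ahead of it and the grasp point (between the pads) lies 2 mm behind it (nose_length is the z of the fingertips in the tool frame, in m); z points along the fingers, y is the line along which they close (so a half turn about z gives the same grasp; the last joint's range is limited). The gripper opens to 87 mm and grips with 3 to 60 N. Pads are 19 mm wide; open, the fingers measure 117 mm over their backs; the gripper's body (75 mm by 190 mm) begins 51 mm behind the grasp point.
Start: joints at [-1.27, 0.321, -0.07, 1.45, 0.023, 1.371, -0.057], TCP at [0.184, 0.623, 0.24] pointing down, gripper open.
Joint ranges: [-2.86, 2.86], [-0.3, 2.09], [-1.38, 1.24], [0.06, 2.45], [-1.56, 4.7], [0.09, 2.05], [-2.69, 2.69]. Speed limits (rad/s): [2.57, 2.57, 3.14, 3.14, 3.14, 3.14, 3.14].

INTERFACE

Orientations are given as a rotation vector (axis times angle).
In Python, from bench import * gives the robot as it stands.
- The arm moves only by the tool send_rows, never from a script. Its arguments are lists of equal length, an entry for each row: "xyz": the shift along the tool's x, y, z in mm, a list of three; "dr": the turn, a rotation vector about the tool's x, y, z in rad, a list of three. A call has exactly 10 rows; each row is the pose to reach, as a shift and turn from the pose commanded when the call began, along the tool's axes at that moment; what a row does not reach only later rows make up. A row lasts 1/12 s, in which the tool goes at most 41.7 mm and 7.16 degrees, less where a joint would pass 70% of its speed; a pose out of reach is approached as far as the arm can. A call with a gripper value outside its range is refused whole. "jaw" is the finger opening in mm, from 0 to 87, set as the call begins (left out, the last holds). The fingers move at their own pace and stop on an object; "grip_force" is the grip in N (left out, the last holds). Time passes only in rows, so rows that repeat a pose let the fingers close, or fill a call up. It gives the time, the measured TCP pose, the force, the opening and the grip force at its end, in the units of the state.
- get_state(): the state, without advancing time (a new reading comes with each control period).
- get_image(name): name is "scene" or "top" or "wrist"; returns the picture (400x640x3 uint8, red, green, blue); there is no depth.
- calibration(name): a dict with "vfov" (degrees; the focal length in pixels is half the picture's height over the tangent of half this angle, whatever the lens; pixels are square), "cx", "cy" (the principal point, pixels), "k1" (the pictures are not rectified: a ray, as slopes to the right and down, at radius r is drawn at 1 + k1 r^2 times it, then the intrinsics apply), "rvec" (rotation vector, rad) and "tvec" (3), from world to camera coordinates, as OpenCV has them; the wrist camera has in their place "hand_eye" (4x4, takes a point from camera to tool coordinates, whose origin is the TCP and whose axes are the flange's). Camera axes: x right, y down, z forward; pixel columns grow to the right and rows downward; lengths in m; the calibration is good to about 2 mm. A picture is of the moment at which its call begins: read the wrist's pose just before it. calibration takes no time and is no camera call.
- close_job(): hands the job in; it is judged then, once.
The state is a dict: "time": time; "joint_positions": joint angles; "qd": joint speeds; "joint_torque": joint torques, N m; "position": TCP position; "tool_rot": TCP orientation; "ft_force": force on the tool from outside, world axes, zero at the start; "torque": the same for the moment, N m; "grip_width": opening from 0.0 (shut) to 1.0 (fully open); "grip_force": force on a finger pad.
Only numpy, scipy, OpenCV 4.12 (cv2) and the standard library are available. Lean on these libraries where they do the work, as an engineer would, in place of code of your own. Each camera call takes 0.05 s, during which the arm holds its last target. There are 200 camera calls.

TASK

Take the plain eclair shell from the baking sheet, without crushing it, and push it hole first, fully home on the cream pump's needle. Leave it there while you press the pump's knob down until it bottoms on its stop, not forcing it, and let it come all the way up again. Then draw the eclair off and set it down upright in the empty part of the serving platter, leaving the other pastries where they are.

Things in the scene. Friction and masses are not known exactly. Their poses are not given: they have to be found in the camera images.
- eclair_mid (a point): The plain eclair shell: a crisp pale-brown finger of choux pastry, ridged on top, 120 mm long, 40 mm wide, 40 mm high, 30 to 55 g, the only long shell on the baking sheet. This point is its centre, 20 mm above its underside. x runs along it towards the end with the filling hole, z up. It is fragile: 6 N of grip holds it, over 25 N of grip or push dents it.
- eclair_mouth (a point): Centre of the filling hole at the eclair's +x end, 60 mm from its centre and 20 mm above its underside. The hole runs straight in along the eclair's axis, 16 mm wide and 60 mm deep.
- dispenser: Cream dispenser fixed on the bench: a stainless box 175 mm long, 125 mm wide, 173 mm high with its lid. Origin on the bench, 5 mm before the centre of the box; z up; its -x axis is the way the needle points. The outlet tube (15 mm thick, up to 202 mm high) runs from the pump forward to x = -122 mm and down to the needle.
- needle_root (a point): Root of the filling needle: centre of the round seating flange (26 mm across), 120 mm above the bench; axes as the dispenser's. The needle is a level steel tube 9 mm thick, 45 mm long, pointing along -x. The eclair is fully home when its hole end touches the flange: eclair_mouth is then here and the eclair's x axis points along the dispenser's x axis.
- needle_tip (a point): Blunt tapered tip of the filling needle, 45 mm out from its root.
- plunger: The pump's plunger: a black mushroom knob 44 mm across, flat on top, on a stem. Origin at the centre of the knob's top, z up, 265 mm above the bench when up. It goes straight down against a spring (about 5 N at the top, 9 N at the bottom) and, let go, comes up by itself within a second. It is bottomed when it bears on its stop with over 2 N beyond the spring; over 30 N on the knob is too much.
- pump_head: Lid, pump barrel, outlet tube, flange and needle; fixed to the dispenser, same origin and axes. The plunger's stop is in the barrel, out of sight: a gauging collar set anew each time, so the stroke ends somewhere between 19 and 37 mm down and has to be felt, as a sharp rise of force (about 6 N per mm).
- platter: White serving platter, a flat ceramic slab 270 mm (x) by 160 mm (y), 12 mm thick, fixed; origin on the bench under its centre. Two iced eclairs lie across its +x half; its -x half is empty.
- platter_free (a point): Middle of the empty part of the platter, on its top surface, 65 mm from its centre towards its -x end; an eclair lies well here with its length along the platter's y axis. The nearest iced eclair is 100 mm away, centre to centre.
- iced_a: Eclair with dark icing on the platter, 120 x 40 x 40 mm, origin at the centre of its underside. Leave it alone.
- iced_b: Another eclair with dark icing on the platter, 120 x 40 x 40 mm, origin at the centre of its underside. Leave it alone.
- puff_a: Round cream puff shell on the baking sheet, 54 mm across, 40 mm high, origin at the centre of its underside. Leave it alone.
- puff_b: Round cream puff shell on the baking sheet, 54 mm across, 44 mm high, origin at the centre of its underside. Leave it alone.
- sheet: Aluminium baking sheet, 290 mm (x) by 190 mm (y), floor 3 mm thick, rim 15 mm high, fixed; origin on the bench under its centre. The eclair and the two puffs lie on it in a row along x, 90 mm apart, in any order.
- rest_mid (a point): Pastry rest under and beyond the needle: a level steel strip 30 mm wide on thin legs, its top 100 mm above the bench, that carries the eclair (its sides overhang) at the height of the needle; the fingers can straddle it. This point is the middle of the strip's top; it reaches 62 mm to either side along the dispenser's x axis.
Not all that is in view belongs to the job. Leave any green or yellow look-alike of the part that bears eclair_mid alone.

How it is judged:
By the outcome, as a careful person would: the job done as asked, in the order asked, and still so for the second after the job is handed in, with the robot touching nothing.
It also fails if it takes over 72 s, if anything falls off the work surface, if the arm or the gripper's body presses on something with over 40 N, if the wrist force passes 120 N, or if a joint passes its speed limit or range.

## Working session

There is one attempt and no reset: what is moved stays moved. The work goes in short steps, Python scripts to look and compute and a tool call to move; the robot and the scene stay as the last step left them, time stands still between calls to the robot, and variables do not carry over. Pictures are saved under pics/ and viewed, at most 10 in all, crops included, and the job is handed in when it is done.

Besides the shell and the picture viewer there is one more tool, called by a JSON object that holds its "fn" and its "kwargs", one argument or row to a line. send_rows: Moves the arm, as the interface text tells. Its arguments: {"type":"object","properties":{"xyz":{"type":"array"},"dr":{"type":"array"},"jaw":{"type":"number"},"grip_force":{"type":"number"}},"required":["xyz","dr"]}

```bash
mkdir -p pics; ls
python3 - <<'E'
from bench import *
import cv2
s=get_state();print({k:s[k] for k in('time','position','tool_rot','ft_force','grip_width','grip_force')})
for n in("scene","top","wrist"):
    im=get_image(n);cv2.imwrite(f"pics/{n}0.png",im[:,:,::-1]);print(n,calibration(n))
E
```

```text
pics
{'time': 0.0, 'position': array([0.1837888 , 0.62292998, 0.23845529]), 'tool_rot': array([-4.48904091e-01, -3.10921712e+00,  3.02836250e-03]), 'ft_force': array([ 0.96637319, -0.04455925,  0.35948439]), 'grip_width': 1.0045752689240264, 'grip_force': 0.0}
scene {'vfov': 57.94724568870383, 'cx': 322.2202352475118, 'cy': 204.94873814101265, 'k1': 0.0015950866694386392, 'rvec': array([ 1.05812235,  2.35733531, -1.0983243 ]), 'tvec': array([ 0.32625415, -0.0678247 ,  1.40950303])}
top {'vfov': 56.59233622958055, 'cx': 319.3801593186586, 'cy': 200.2000133522777, 'k1': -0.08642545138683921, 'rvec': array([ 2.10162385, -2.15434235,  0.20387358]), 'tvec': array([-0.02248316,  0.48331339,  1.07127332])}
wrist {'vfov': 64.32990834649846, 'cx': 321.1279068093091, 'cy': 199.8151951210614, 'k1': -0.0390596355147405, 'hand_eye': array([[ 3.92562349e-04, -9.58607021e-01, -2.84732200e-01,
         7.71158377e-02],
       [ 9.99999912e-01,  4.18676925e-04, -3.08511819e-05,
         2.91994140e-04],
       [ 1.48784962e-04, -2.84732163e-01,  9.58607101e-01,
        -1.45990104e-01],
       [ 0.00000000e+00,  0.00000000e+00,  0.00000000e+00,
         1.00000000e+00]])}
```

View pics/top0.png

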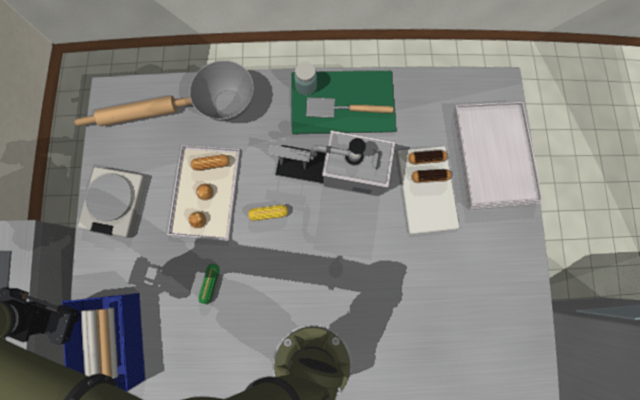

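View pics/scene0.png

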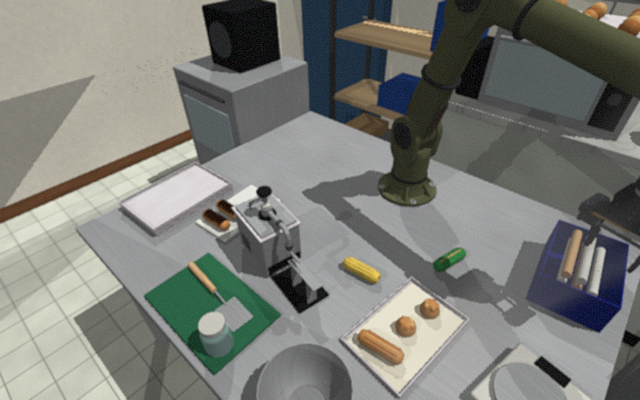

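The top view shows the baking sheet around (205,193), with the pale-brown long shell at (210,162) and the puffs at (204,191) and (197,219). The dispenser is at (358,160), the needle and rest at about (300,152), the platter at (430,190), and the iced eclairs at (428,157) and (432,175). Candidates for the shell are brown (210,162), yellow (268,212) and green (209,284). Brown fits, because it is the only long shell on the sheet.

```bash
cat > h.py <<'E'
import numpy as np, cv2
from bench import *
from scipy.spatial.transform import Rotation as R
def ext(n,s=None):
    c=calibration(n); f=200/np.tan(np.radians(c['vfov']/2))
    K=np.array([[f,0,c['cx']],[0,f,c['cy']],[0,0,1]]); D=np.array([c['k1'],0,0,0,0.])
    if n=='wrist':
        s=s or get_state(); H=c['hand_eye']; Rt=R.from_rotvec(s['tool_rot']).as_matrix()
        Rwc=Rt@H[:3,:3]; o=Rt@H[:3,3]+s['position']
    else:
        Rwc=R.from_rotvec(c['rvec']).as_matrix().T; o=-Rwc@c['tvec']
    return K,D,Rwc,o
def rays(E,px):
    K,D,Rwc,o=E
    u=cv2.undistortPoints(np.array(px,float).reshape(-1,1,2),K,D).reshape(-1,2)
    return np.c_[u,np.ones(len(u))]@Rwc.T
def plane(E,px,z):
    d=rays(E,px); return E[3]+d*((z-E[3][2])/d[:,2])[:,None]
def proj(E,P):
    K,D,Rwc,o=E; rv=cv2.Rodrigues(Rwc.T)[0]
    return cv2.projectPoints(np.array(P,float).reshape(-1,1,3),rv,-Rwc.T@o,K,D)[0].reshape(-1,2)
def tri(EA,pa,EB,pb):
    a,b=rays(EA,[pa])[0],rays(EB,[pb])[0]
    t=np.linalg.lstsq(np.c_[a,-b],EB[3]-EA[3],rcond=None)[0]
    p,q=EA[3]+a*t[0],EB[3]+b*t[1]; return (p+q)/2,np.linalg.norm(p-q)
E
python3 - <<'E'
from h import *
T=ext('top');im=cv2.imread('pics/top0.png')
np.set_printoptions(precision=4,suppress=True)
hsv=cv2.cvtColor(im,cv2.COLOR_BGR2HSV)
m=cv2.inRange(hsv,(5,70,60),(22,255,255));m[:,:160]=0;m[:140]=0;m[240:]=0
cs=cv2.findContours(m,0,1)[0]
for c in cs:
    if cv2.contourArea(c)>40:
        r=cv2.minAreaRect(c);b=plane(T,cv2.boxPoints(r),.03);print('brown',r[0],plane(T,[r[0]],.03)[0],b[1]-b[0],b[2]-b[1])
for n,z,px in[('sheet',.015,[(185,147),(241,151),(231,239),(169,236)]),('platter',.012,[(403,150),(448,148),(458,230),(407,234)]),('box',.173,[(331,132),(396,140),(390,188),(324,178)]),('knob',.265,[(357,148)]),('needle',.12,[(270,150),(318,157)])]:
    print(n,plane(T,px,z)[:,:2].tolist())
a=cv2.resize(im[135:245,160:480],None,fx=2.5,fy=2.5,interpolation=2)
sc=cv2.imread('pics/scene0.png')
b=cv2.resize(sc[170:310,190:350],None,fx=2.3,fy=2.3,interpolation=2); c=cv2.resize(sc[270:390,330:480],None,fx=2.6,fy=2.6,interpolation=2)
o=np.zeros((600,800,3),np.uint8);o[:275]=a;o[278:278+312,:390]=c;o[278:278+322,400:768]=b
cv2.imwrite('pics/crop1.png',o)
E
```

```text
brown (196.5, 219.5) [0.4348 0.3403 0.03  ] [-0.0012 -0.0528  0.    ] [-0.0459 -0.0013  0.    ]
brown (204.0, 191.5) [0.5212 0.3199 0.03  ] [-0.0013 -0.0502  0.    ] [-0.0472 -0.0014  0.    ]
brown (431.03326416015625, 176.0311737060547) [ 0.5534 -0.3839  0.03  ] [ 0.0016 -0.1216  0.    ] [-0.0357  0.0022  0.    ]
brown (209.49391174316406, 161.95538330078125) [0.6153 0.3058 0.03  ] [ 0.0135 -0.1222  0.    ] [-0.0407 -0.0063  0.    ]
brown (427.1151123046875, 157.22567749023438) [ 0.6144 -0.3766  0.03  ] [ 0.0063 -0.1231  0.    ] [-0.0347  0.0011  0.    ]
sheet [[0.6721665804953698, 0.39188782762216773], [0.6531518290573697, 0.21024229768688563], [0.3747048502421418, 0.23693528914746648], [0.3875513219541683, 0.42984016576216616]]
platter [[0.6453517660158207, -0.30608327485934195], [0.64967211105616, -0.4534775671494878], [0.38454117043235003, -0.4609727365249598], [0.3769164191452493, -0.300320063668197]]
box [[0.6490433655819455, -0.0700644629392333], [0.6222438330850513, -0.2485120941604006], [0.4873789635358493, -0.22328382733903346], [0.5190092668577255, -0.04715868677211502]]
knob [[0.5706224665729847, -0.12868530608312284]]
needle [[0.6189186538275802, 0.10459215161774903], [0.594453370353479, -0.03295874746152086]]
```

View pics/crop1.png

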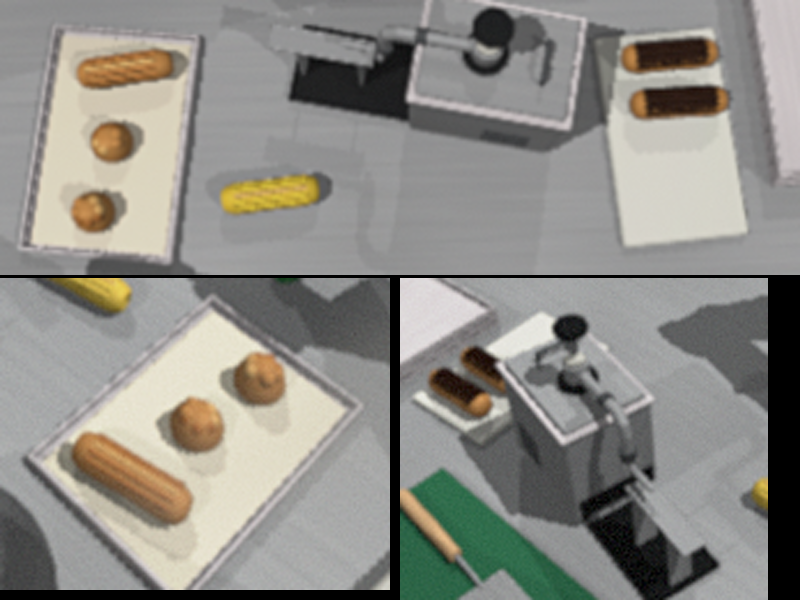

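The crop confirms the plain pale-brown shell on the sheet, at top crop (125,68). The yellow and green ones are look-alikes. The shell's +y end, visible in the scene view, shows no hole. I'll move to a point between the eclair and the needle and look with the wrist camera.

{"fn": "send_rows", "kwargs": {
  "xyz": [
    [-20,-14,0],
    [-50,-34,0],
    [-80,-55,0],
    [-110,-75,0],
    [-140,-95,0],
    [-170,-116,0],
    [-200,-136,0],
    [-230,-157,0],
    [-252,-172,0],
    [-252,-172,0]
  ],
  "dr": [
    [0,0,0],
    [0,0,0],
    [0,0,0],
    [0,0,0],
    [0,0,0],
    [0,0,0],
    [0,0,0],
    [0,0,0],
    [0,0,0],
    [0,0,0]
  ]
}}

```text
time: 0.98
position: [0.3822, 0.3809, 0.2397]
tool_rot: [0.465, 3.104, -0.004]
ft_force: [-0.0, -0.4, 0.2]
grip_width: 0.998
grip_force: 0.0
```

{"fn": "send_rows", "kwargs": {
  "xyz": [
    [-30,-20,0],
    [-60,-41,0],
    [-90,-61,0],
    [-120,-82,0],
    [-150,-102,0],
    [-180,-123,0],
    [-210,-143,0],
    [-235,-160,0],
    [-252,-172,0],
    [-252,-172,0]
  ],
  "dr": [
    [0,0,-0.03],
    [0,0,-0.06],
    [0,0,-0.1],
    [0,0,-0.13],
    [0,0,-0.16],
    [0,0,-0.2],
    [0,0,-0.23],
    [0,0,-0.26],
    [0,0,-0.288],
    [0,0,-0.288]
  ]
}}

```text
time: 1.82
position: [0.5725, 0.1453, 0.2393]
tool_rot: [0.009, 3.14, -0.005]
ft_force: [0.1, -0.3, -0.3]
grip_width: 0.999
grip_force: 0.0
```

Run:
```python
from h import *
np.set_printoptions(precision=4,suppress=True)
s=get_state();im=get_image('wrist')[:,:,::-1];cv2.imwrite('pics/w1.png',im)
np.save('w1.npy',np.r_[s['position'],s['tool_rot']])
print(list(s),s['time'],s['position'],s['tool_rot'],s['ft_force'],s['joint_positions'])
a=im[:].copy();cv2.imwrite('pics/w1v.png',cv2.resize(a,(800,500),interpolation=2))
```

```text
['time', 'joint_positions', 'qd', 'joint_torque', 'position', 'tool_rot', 'ft_force', 'torque', 'grip_force', 'grip_width'] 1.8167 [0.5725 0.1453 0.2393] [ 0.0085  3.1403 -0.0049] [ 0.1299 -0.2734 -0.3373] [-0.5978  0.1965  0.3485  1.6186 -0.0651  1.3381  1.3249]
```

View pics/w1v.png

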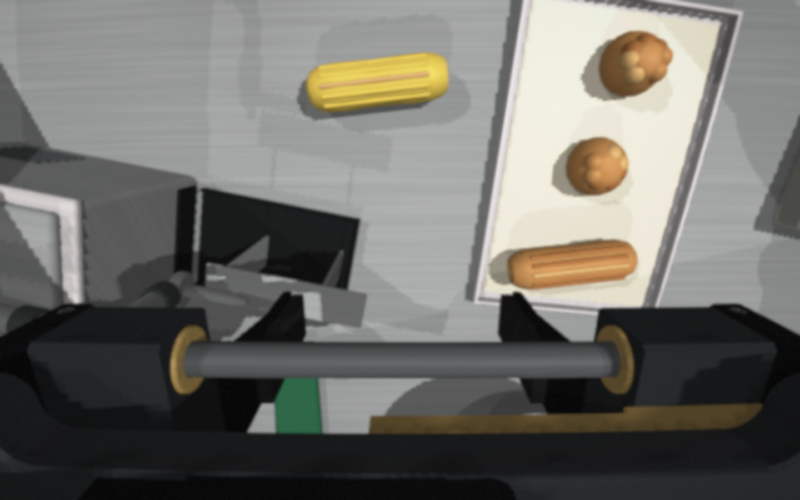

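The wrist view (shown at 1.25x) has the eclair at (573,263), puffs at (597,165) and (636,62), and the needle and rest at about (285,285), partly hidden by a finger. I'll enlarge the eclair ends to look for the hole.

Run:
```python
from h import *
np.set_printoptions(precision=4,suppress=True)
s=np.load('w1.npy');S=dict(position=s[:3],tool_rot=s[3:]);W=ext('wrist',S)
im=cv2.imread('pics/w1.png');hsv=cv2.cvtColor(im,cv2.COLOR_BGR2HSV)
m=cv2.inRange(hsv,(5,90,60),(19,255,255));m[:,:390]=0;m[240:]=0
for c in cv2.findContours(m,0,1)[0]:
    if cv2.contourArea(c)>200:
        r=cv2.minAreaRect(c);b=plane(W,cv2.boxPoints(r),.025);print(r,plane(W,[r[0]],.025)[0],b[1]-b[0],b[2]-b[1])
sc=cv2.imread('pics/scene0.png');t=cv2.imread('pics/top0.png')
A=cv2.resize(im[185:240,395:520],(800,352),interpolation=2)
B=cv2.resize(sc[325:370,350:410],(320,240),interpolation=2);C=cv2.resize(t[150:175,185:235],(480,240),interpolation=2)
cv2.imwrite('pics/c2.png',np.vstack([A,np.hstack([B,C])]))
```

```text
((457.5831604003906, 211.22117614746094), (32.43862533569336, 103.58199310302734), 83.41805267333984) [0.6176 0.3083 0.025 ] [-0.0142  0.1218  0.    ] [0.0407 0.0114 0.    ]
((477.2884521484375, 132.44232177734375), (43.7338981628418, 49.02903366088867), 78.69007110595703) [0.5245 0.32   0.025 ] [-0.0106  0.0526  0.    ] [0.0471 0.0168 0.    ]
((506.8076477050781, 49.461570739746094), (46.594818115234375, 59.07557678222656), 56.3099365234375) [0.4379 0.3412 0.025 ] [-0.0322  0.0482  0.    ] [0.0368 0.0337 0.    ]
```

View pics/c2.png

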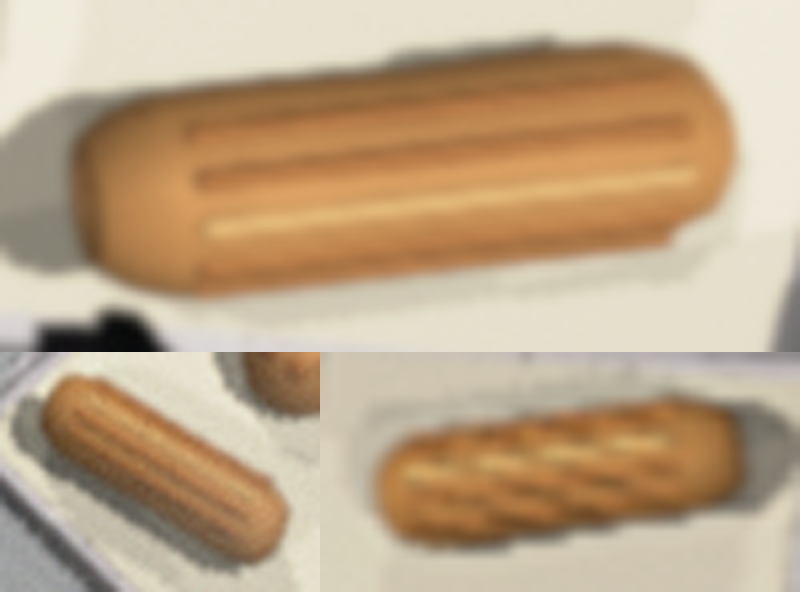

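The -y (left) end is cut flat and the +y end is rounded with no hole, so the hole is at the -y end and already faces the needle's flange. The eclair is at about (0.617, 0.307) with its long axis at 96.5°. I'll move over it with the jaws part open, because the rim and the puff are close.

{"fn": "send_rows", "kwargs": {
  "xyz": [
    [-4,15,0],
    [-9,35,0],
    [-14,55,0],
    [-20,75,5],
    [-25,95,10],
    [-31,115,20],
    [-36,135,25],
    [-41,155,30],
    [-44,167,30],
    [-44,167,30]
  ],
  "dr": [
    [0,0,0.11],
    [0,0,0.22],
    [0,0,0.33],
    [0,0,0.44],
    [0,0,0.55],
    [0,0,0.66],
    [0,0,0.77],
    [0,0,0.88],
    [0,0,0.99],
    [0,0,1.1]
  ],
  "jaw": 60,
  "grip_force": 8
}}

```text
time: 2.7
position: [0.611, 0.3248, 0.2078]
tool_rot: [-1.636, -2.677, -0.0]
ft_force: [-1.0, -0.4, -1.0]
grip_width: 0.693
grip_force: 0.0
```

```bash
cat >> h.py <<'E'
def go(p,yaw):
    "shift (mm) in tool axes and dr to the tool-down pose p with tool x at yaw (deg)"
    s=get_state();Rt=R.from_rotvec(s['tool_rot']); y=np.radians(yaw)
    G=R.from_matrix(np.array([[np.cos(y),np.sin(y),0],[np.sin(y),-np.cos(y),0],[0,0,-1.]]))
    print('t',s['time'],'pos',s['position'].round(4),'yaw',np.degrees(np.arctan2(*Rt.as_matrix()[[1,0],0])).round(2),'f',s['ft_force'].round(1))
    print('shift',(Rt.inv().apply(np.array(p)-s['position'])*1e3).round(1),'dr',(Rt.inv()*G).as_rotvec().round(3))
E
python3 -c "
from h import *
go((.6164,.312,.12),96.5)"
```

```text
t 2.7 pos [0.611  0.3248 0.2078] yaw 117.15 f [-1.  -0.4 -1. ]
shift [-14.2  -0.9  87.8] dr [-0.002 -0.003  0.36 ]
```

{"fn": "send_rows", "kwargs": {
  "xyz": [
    [-4,0,10],
    [-8,0,22],
    [-12,-1,35],
    [-14,-1,50],
    [-14,-1,65],
    [-14,-1,80],
    [-14,-1,88],
    [-14,-1,88],
    [-14,-1,88],
    [-14,-1,88]
  ],
  "dr": [
    [0,0,0.07],
    [0,0,0.15],
    [0,0,0.23],
    [0,0,0.31],
    [0,0,0.36],
    [0,0,0.36],
    [0,0,0.36],
    [0,0,0.36],
    [0,0,0.36],
    [0,0,0.36]
  ]
}}

```text
time: 3.53
position: [0.6195, 0.306, 0.1226]
tool_rot: [2.093, 2.343, 0.002]
ft_force: [1.2, 0.1, 0.1]
grip_width: 0.691
grip_force: 0.0
```

Run:
```python
from h import *
np.set_printoptions(precision=4,suppress=True)
s=get_state();im=get_image('wrist')[:,:,::-1].copy();cv2.imwrite('pics/w2.png',im)
W=ext('wrist',s);hsv=cv2.cvtColor(im,cv2.COLOR_BGR2HSV)
m=cv2.inRange(hsv,(5,90,60),(19,255,255))
for c in cv2.findContours(m,0,1)[0]:
    if cv2.contourArea(c)>400:
        r=cv2.minAreaRect(c);b=plane(W,cv2.boxPoints(r),.025);print(r,plane(W,[r[0]],.025)[0],b[1]-b[0],b[2]-b[1])
go((.6164,.312,.024),96.5)
```

```text
((206.5, 171.5), (63.0, 67.0), 90.0) [0.5284 0.3248 0.025 ] [0.0512 0.0055 0.    ] [ 0.0021 -0.0501  0.    ]
((318.5, 201.5), (143.0, 49.0), 90.0) [0.6181 0.3103 0.025 ] [0.0366 0.0042 0.    ] [ 0.0159 -0.1193 -0.    ]
((93.92838287353516, 133.12026977539062), (82.55619812011719, 64.72447204589844), 8.972626686096191) [0.4407 0.3453 0.025 ] [0.0137 0.05   0.    ] [ 0.0624 -0.0033  0.    ]
((604.0, 91.0), (182.0, 70.0), 90.0) [0.8221 0.4208 0.025 ] [0.0523 0.0085 0.    ] [ 0.0498 -0.1283 -0.    ]
t 3.5833 pos [0.6197 0.3058 0.1229] yaw 96.45 f [ 0.2 -0.2 -0.8]
shift [ 6.4 -2.8 98.9] dr [ 0.002 -0.001 -0.001]
```

View pics/w2.png

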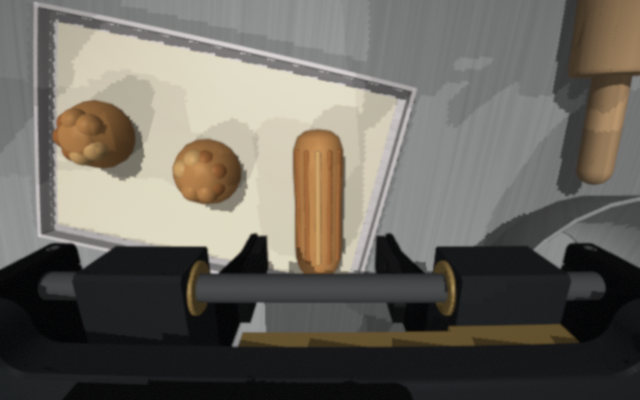

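The eclair is centred between the fingers, at (318,201), with room to the puff (207,171) and to the rim at about x=382. I'll descend and grip.

{"fn": "send_rows", "kwargs": {
  "xyz": [
    [6,-1,5],
    [6,-1,20],
    [6,-1,38],
    [6,-1,56],
    [6,-1,72],
    [6,-1,84],
    [6,-1,92],
    [6,-1,96],
    [6,-1,99],
    [6,-1,99]
  ],
  "dr": [
    [0,0,0],
    [0,0,0],
    [0,0,0],
    [0,0,0],
    [0,0,0],
    [0,0,0],
    [0,0,0],
    [0,0,0],
    [0,0,0],
    [0,0,0]
  ]
}}

```text
time: 4.42
position: [0.6178, 0.3111, 0.0227]
tool_rot: [2.094, 2.342, 0.001]
ft_force: [0.2, -0.4, -0.4]
grip_width: 0.69
grip_force: 0.0
```

{"fn": "send_rows", "kwargs": {
  "xyz": [
    [0,0,0],
    [0,0,0],
    [0,0,0],
    [0,0,0],
    [0,0,0],
    [0,0,0],
    [0,0,0],
    [0,0,0],
    [0,0,0],
    [0,0,0]
  ],
  "dr": [
    [0,0,0],
    [0,0,0],
    [0,0,0],
    [0,0,0],
    [0,0,0],
    [0,0,0],
    [0,0,0],
    [0,0,0],
    [0,0,0],
    [0,0,0]
  ],
  "jaw": 30,
  "grip_force": 10
}}

```text
time: 5.25
position: [0.6179, 0.3111, 0.0232]
tool_rot: [2.094, 2.342, 0.001]
ft_force: [-1.6, -1.1, 4.5]
grip_width: 0.459
grip_force: 10.0
```

The grip closed to 40 mm at 10 N. I'll lift now and measure the needle from the unobstructed earlier images.

{"fn": "send_rows", "kwargs": {
  "xyz": [
    [0,0,-8],
    [0,0,-25],
    [0,0,-45],
    [0,0,-70],
    [0,0,-95],
    [0,0,-120],
    [0,0,-145],
    [0,0,-165],
    [0,0,-175],
    [0,0,-175]
  ],
  "dr": [
    [0,0,0],
    [0,0,0],
    [0,0,0],
    [0,0,0],
    [0,0,0],
    [0,0,0],
    [0,0,0],
    [0,0,0],
    [0,0,0],
    [0,0,0]
  ]
}}

```text
time: 6.08
position: [0.6189, 0.3113, 0.2004]
tool_rot: [2.093, 2.341, 0.007]
ft_force: [-0.0, 1.0, -0.7]
grip_width: 0.457
grip_force: 10.0
```

Run:
```python
import cv2,numpy as np
t=cv2.imread('pics/top0.png');s=cv2.imread('pics/scene0.png');w=cv2.imread('pics/w1.png')
f=lambda i,x0,y0,x1,y1,k:cv2.resize(i[y0:y1,x0:x1],None,fx=k,fy=k,interpolation=cv2.INTER_CUBIC)
o=np.zeros((600,800,3),np.uint8)
a=f(t,265,125,401,195,4)      # 544x280 at 0,0
b=f(s,225,175,335,315,4)      # 440x560 -> 
o=np.zeros((600,800,3),np.uint8)
a=f(t,265,135,355,185,4); o[:200,:360]=a
c=f(w,0,140,300,285,1.2); o[210:210+c.shape[0],:c.shape[1]]=c
d=f(t,320,125,400,190,4)[:,:320]; o[390:390+210,:320]=d[:210]
b=f(s,235,175,335,315,4); o[:560,370:770]=b
cv2.imwrite('pics/c3.png',o)
```

```text
(no output)
```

View pics/c3.png

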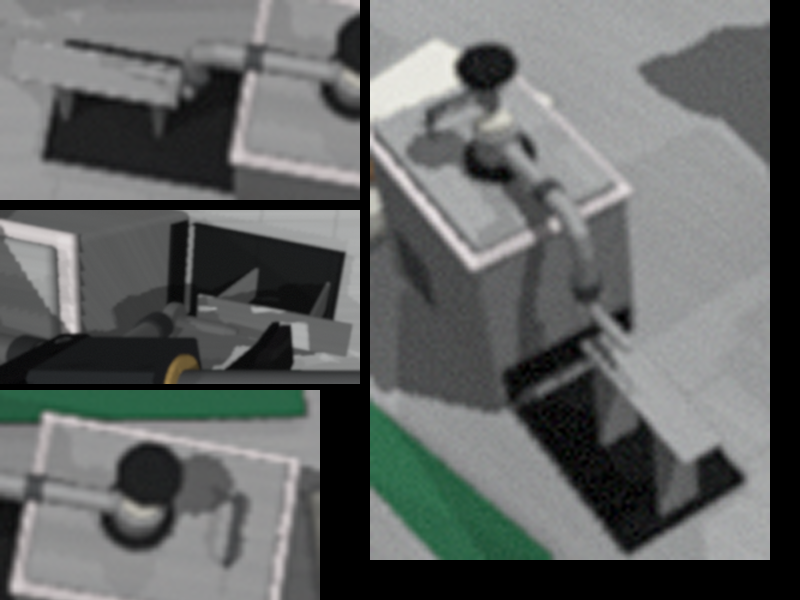

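In the top crop, the flange is at top px (312.5,155), the rest strip runs from (268.5,150) to (310,156), and the knob is at (357.5,146.3). In the scene crop, the flange is at scene px (289.5,248), the strip's end corners are at (312.5,290.5) and (323,285), and the knob is at (264.3,191.3).

Run:
```python
from h import *
np.set_printoptions(precision=4,suppress=True)
T=ext('top');S=ext('scene')
print('knob top@.265',plane(T,[(357.5,146.3)],.265),'scene',plane(S,[(264.3,191.3)],.265),tri(T,(357.5,146.3),S,(264.3,191.3)))
print('flange@.12',plane(T,[(312.5,155)],.12),plane(S,[(289.5,248.2)],.12))
print('tip@.12 scene',plane(S,[(300.5,262)],.12))
print('restL top@.1',plane(T,[(268.5,150.2)],.1),'scene',plane(S,[(317.8,287.8)],.1))
print('restR top@.1',plane(T,[(310.3,155.8)],.1))
# lid rim: bright pinkish white
for n,E,z,roi in(('top',T,.173,(318,125,402,195)),('scene',S,.173,(235,195,335,275))):
    im=cv2.imread(f'pics/{n}0.png').astype(int);x0,y0,x1,y1=roi
    m=np.zeros(im.shape[:2],np.uint8);m[y0:y1,x0:x1]=((im.min(2)>165)&(im[:,:,2]>im[:,:,1]+3))[y0:y1,x0:x1]*255
    m=cv2.morphologyEx(m,cv2.MORPH_CLOSE,np.ones((3,3)))
    c=max(cv2.findContours(m,0,1)[0],key=cv2.contourArea);h=cv2.convexHull(c)
    P=plane(E,h.reshape(-1,2),z)[:,:2]*1000
    r=cv2.minAreaRect(P.astype(np.float32));b=cv2.boxPoints(r)
    e=[b[1]-b[0],b[2]-b[1]];L=max(e,key=np.linalg.norm)
    print(n,'lid',r,'long yaw',np.degrees(np.arctan2(L[1],L[0])))
```

```text
knob top@.265 [[ 0.575  -0.1301  0.265 ]] scene [[ 0.5833 -0.1198  0.265 ]] (array([ 0.5771, -0.1303,  0.2563]), np.float64(0.002410725771876348))
flange@.12 [[ 0.6008 -0.0173  0.12  ]] [[ 0.596 -0.024  0.12 ]]
tip@.12 scene [[0.6115 0.0344 0.12  ]]
restL top@.1 [[0.6251 0.1115 0.1   ]] scene [[0.6322 0.1159 0.1   ]]
restR top@.1 [[ 0.6048 -0.0107  0.1   ]]
top lid ((572.57568359375, -143.2940673828125), (177.52188110351562, 128.77769470214844), 78.08414459228516) long yaw 78.084145
scene lid ((641.7039794921875, -136.82879638671875), (44.67487716674805, 168.07435607910156), 1.9084466695785522) long yaw -88.09155
```

Top-view estimates: lid centre (0.573, -0.143), 177x129 mm as expected, needle axis at about 78–80°, and flange near (0.60, -0.017). The hole leaves only 3.5 mm of play, so I'll look at the needle with the wrist camera from close by.

{"fn": "send_rows", "kwargs": {
  "xyz": [
    [-15,0,-25],
    [-50,2,-50],
    [-90,5,-75],
    [-130,10,-80],
    [-170,15,-80],
    [-210,20,-80],
    [-250,25,-80],
    [-290,30,-80],
    [-325,34,-80],
    [-347,36,-80]
  ],
  "dr": [
    [0,0,-0.09],
    [0,0,-0.18],
    [0,0,-0.27],
    [0,0,-0.37],
    [0,0,-0.46],
    [0,0,-0.56],
    [0,0,-0.65],
    [0,0,-0.74],
    [0,0,-0.84],
    [0,0,-0.93]
  ]
}}

```text
time: 6.92
position: [0.6915, -0.036, 0.2752]
tool_rot: [-0.822, -3.03, 0.006]
ft_force: [0.4, -0.3, -0.3]
grip_width: 0.455
grip_force: 10.0
```

{"fn": "send_rows", "kwargs": {
  "xyz": [
    [0,0,0],
    [0,0,0],
    [0,0,0],
    [0,0,0],
    [0,0,0],
    [0,0,0],
    [0,0,0],
    [0,0,0],
    [0,0,0],
    [0,0,0]
  ],
  "dr": [
    [0,0,0],
    [0,0,0],
    [0,0,0],
    [0,0,0],
    [0,0,0],
    [0,0,0],
    [0,0,0],
    [0,0,0],
    [0,0,0],
    [0,0,0]
  ]
}}

```text
time: 7.75
position: [0.6922, -0.0297, 0.2777]
tool_rot: [0.821, 3.032, 0.0]
ft_force: [-0.6, -0.6, -0.1]
grip_width: 0.461
grip_force: 10.0
```

Run:
```python
from h import *
s=get_state();im=get_image('wrist')[:,:,::-1].copy();cv2.imwrite('pics/w3.png',im)
np.save('w3.npy',np.r_[s['position'],s['tool_rot']])
W=ext('wrist',s);print(proj(W,[(.602,-.0173,.12),(.611,.027,.12),(.615,.05,.1),(.577,-.13,.265)]),s['position'])
cv2.imwrite('pics/w3v.png',cv2.resize(im,(800,500),interpolation=2))
```

```text
[[282.47715404  97.81615361]
 [329.45098062  80.94118393]
 [351.8761737   73.56882645]
 [ 42.12657493 165.07873891]] [ 0.69218944 -0.02973581  0.27768524]
```

View pics/w3v.png

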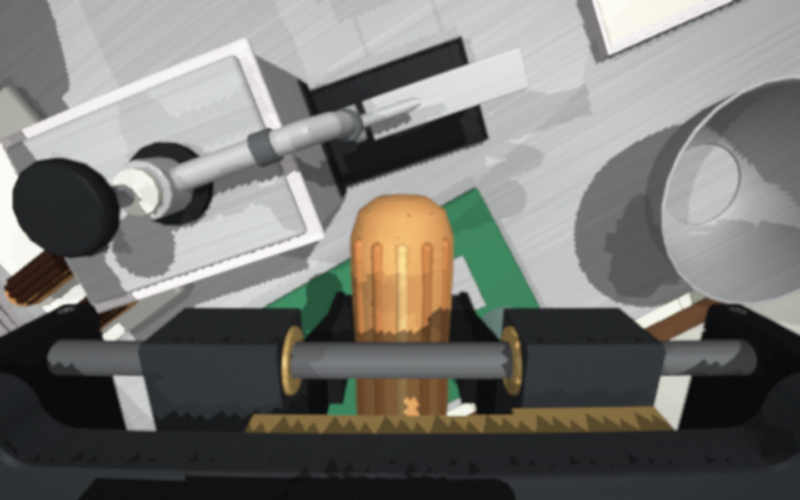

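The view (at 1.25x) shows the flange at (355,124), the needle tip at (420,101), the rest's corners at (365,98), (522,50), (527,90) and (378,138), and the knob at (65,207). The held eclair's far end is round with no hole, so the hole is at the needle end.

Run:
```python
from h import *
np.set_printoptions(precision=4,suppress=True)
s=np.load('w3.npy');W=ext('wrist',dict(position=s[:3],tool_rot=s[3:]))
f=lambda p,z:plane(W,np.array(p)/1.25,z)[:,:2]
yaw=lambda v:np.degrees(np.arctan2(v[1],v[0])).round(2)
r=f([(365,98),(522,50),(527,90),(378,138)],.1);print('rest',r,'mid',r.mean(0),yaw(r[1]-r[0]),yaw(r[2]-r[3]),[np.linalg.norm(r[i]-r[i-1]).round(4) for i in range(4)])
n=f([(355,124),(420,101)],.12);print('root,tip',n,yaw(n[1]-n[0]),np.linalg.norm(n[1]-n[0]))
l=f([(2,142),(247,42),(325,235),(98,308)],.173);print('lid',l,yaw(l[1]-l[0]),yaw(l[2]-l[3]),yaw(l[1]-l[2])+90, [np.linalg.norm(l[i]-l[i-1]).round(4) for i in range(4)])
print('knob',f([(65,207)],.265))
# subpixel rest edges: bright strip mask vs dark mat, fit
im=cv2.imread('pics/w3.png');g=cv2.GaussianBlur(cv2.cvtColor(im,6),(0,0),.7).astype(float)
# scan columns of strip: lower edge against black mat (cols 305..383), upper edge (cols 300..368)
for nm,c0,c1,a,b in(('low',312,380,(302.4,110.4),(421.6,72)),('up',300,366,(292,78.4),(417.6,40))):
    pts=[]
    for c in range(c0,c1,2):
        y=a[1]+(b[1]-a[1])*(c-a[0])/(b[0]-a[0]);ys=np.arange(int(y)-7,int(y)+8);d=np.abs(np.gradient(g[ys,c]))
        if d.max()>15:k=np.argmax(d);w=d[max(0,k-2):k+3];pts.append((c,(ys[max(0,k-2):k+3]*w).sum()/w.sum()))
    P=plane(W,pts,.1)[:,:2];q=cv2.fitLine(P.astype(np.float32),cv2.DIST_HUBER,0,.001,.001).ravel();print(nm,len(pts),q,yaw(q[:2]))
```

```text
rest [[ 0.5899 -0.0017]
 [ 0.6197  0.1177]
 [ 0.6471  0.1086]
 [ 0.6204 -0.0085]] mid [0.6193 0.054 ] 75.99 77.16 [np.float64(0.0313), np.float64(0.1231), np.float64(0.0289), np.float64(0.1201)]
root,tip [[ 0.6037 -0.0167]
 [ 0.6139  0.0322]] 78.3 0.04994125384369736
lid [[ 0.5003 -0.2112]
 [ 0.5369 -0.0418]
 [ 0.6563 -0.0658]
 [ 0.6192 -0.2345]] 77.8 77.57 258.63 [np.float64(0.1211), np.float64(0.1733), np.float64(0.1218), np.float64(0.1727)]
knob [[ 0.58   -0.1255]]
low 34 [0.2035 0.9791 0.6289 0.0306] 78.26
up 33 [0.2059 0.9786 0.5991 0.0371] 78.12
```

Everything agrees: the needle axis is at 78.2°, and the rest centreline, root, tip, lid centre and knob lie on one line to within 1 mm. Root is at about (0.604, -0.014). I'll go to the pre-insertion pose.

{"fn": "send_rows", "kwargs": {
  "xyz": [
    [5,4,0],
    [18,15,0],
    [35,28,0],
    [55,44,0],
    [75,60,0],
    [95,76,10],
    [112,90,20],
    [122,98,35],
    [127,102,50],
    [127,102,60]
  ],
  "dr": [
    [0,0,0.12],
    [0,0,0.24],
    [0,0,0.36],
    [0,0,0.48],
    [0,0,0.6],
    [0,0,0.72],
    [0,0,0.84],
    [0,0,0.96],
    [0,0,1.08],
    [0,0,1.2]
  ]
}}

```text
time: 8.63
position: [0.6327, 0.1253, 0.2161]
tool_rot: [-2.39, -2.035, 0.001]
ft_force: [-0.9, 0.3, -0.0]
grip_width: 0.458
grip_force: 10.0
```

```bash
python3 -c "
from h import *
go((.6324,.1221,.1215),78.2)"
```

```text
t 8.6333 pos [0.6327 0.1253 0.2161] yaw 80.83 f [-0.9  0.3 -0. ]
shift [-3.3  0.4 94.6] dr [-0.002 -0.001  0.046]
```

{"fn": "send_rows", "kwargs": {
  "xyz": [
    [-1,0,8],
    [-2,0,22],
    [-3,0,40],
    [-3,0,58],
    [-3,0,74],
    [-3,0,86],
    [-3,0,93],
    [-3,0,95],
    [-3,0,95],
    [-3,0,95]
  ],
  "dr": [
    [0,0,0.02],
    [0,0,0.046],
    [0,0,0.046],
    [0,0,0.046],
    [0,0,0.046],
    [0,0,0.046],
    [0,0,0.046],
    [0,0,0.046],
    [0,0,0.046],
    [0,0,0.046]
  ]
}}

```text
time: 9.47
position: [0.6342, 0.1193, 0.1235]
tool_rot: [2.435, 1.984, 0.002]
ft_force: [-1.0, -0.5, 0.5]
grip_width: 0.455
grip_force: 10.0
```

Run:
```python
from h import *
go((.6324,.1221,.1215),78.2)
a=get_image('top')[:,:,::-1];b=get_image('scene')[:,:,::-1]
cv2.imwrite('pics/t4.png',a);cv2.imwrite('pics/s4.png',b)
f=lambda i,x0,y0,x1,y1,k:cv2.resize(np.ascontiguousarray(i[y0:y1,x0:x1]),None,fx=k,fy=k,interpolation=2)
o=np.zeros((600,800,3),np.uint8);o[:240,:560]=f(a,230,130,370,190,4);o[245:600,:600]=f(b,260,230,410,318,4)[:355]
cv2.imwrite('pics/c4.png',o)
```

```text
t 9.4667 pos [0.6342 0.1193 0.1235] yaw 78.33 f [-1.  -0.5  0.5]
shift [ 2.4 -2.3  2. ] dr [ 0.001 -0.001  0.002]Traceback (most recent call last):
  File "<stdin>", line 6, in <module>
ValueError: could not broadcast input array from shape (352,600,3) into shape (355,600,3)
```

{"fn": "send_rows", "kwargs": {
  "xyz": [
    [0,-1,1],
    [0,-2,2],
    [0,-2,2],
    [0,-2,2],
    [-4,-2,2],
    [-10,-2,2],
    [-16,-2,2],
    [-22,-2,2],
    [-25,-2,2],
    [-25,-2,2]
  ],
  "dr": [
    [0,0,0],
    [0,0,0],
    [0,0,0],
    [0,0,0],
    [0,0,0],
    [0,0,0],
    [0,0,0],
    [0,0,0],
    [0,0,0],
    [0,0,0]
  ]
}}

```text
time: 10.4
position: [0.6264, 0.0934, 0.1207]
tool_rot: [2.438, 1.981, -0.0]
ft_force: [1.1, 0.2, -0.1]
grip_width: 0.457
grip_force: 10.0
```

Run:
```python
from h import *
s=get_state();y=s['position'][1]
go((.6133+.209*(y-.0306),y,.1215),78.2)
im=get_image('top');T=ext('top')
hsv=cv2.cvtColor(im,cv2.COLOR_RGB2HSV);m=cv2.inRange(hsv,(5,70,60),(22,255,255));m[:125]=0;m[185:]=0;m[:,:240]=0;m[:,400:]=0
for c in cv2.findContours(m,0,1)[0]:
    if cv2.contourArea(c)>10:
        P=plane(T,c.reshape(-1,2),.13);print(len(c),P.min(0).round(4),P.max(0).round(4))
```

```text
t 10.4 pos [0.6264 0.0934 0.1207] yaw 78.19 f [ 1.1  0.2 -0.1]
shift [ 0.   0.  -0.8] dr [ 0.  0. -0.]
45 [0.5933 0.0291 0.13  ] [0.6356 0.0692 0.13  ]
```

Top view check: the eclair's mouth end is at y≈0.029 and centred on the needle axis. I'll insert slowly.

{"fn": "send_rows", "kwargs": {
  "xyz": [
    [-2,0,0],
    [-4,0,0],
    [-6,0,0],
    [-8,0,0],
    [-10,0,0],
    [-12,0,0],
    [-14,0,0],
    [-15,0,0],
    [-15,0,0],
    [-15,0,0]
  ],
  "dr": [
    [0,0,0],
    [0,0,0],
    [0,0,0],
    [0,0,0],
    [0,0,0],
    [0,0,0],
    [0,0,0],
    [0,0,0],
    [0,0,0],
    [0,0,0]
  ]
}}

```text
time: 11.28
position: [0.6234, 0.0805, 0.1206]
tool_rot: [-2.436, -1.984, -0.0]
ft_force: [-0.7, 0.2, -0.4]
grip_width: 0.46
grip_force: 10.0
```

{"fn": "send_rows", "kwargs": {
  "xyz": [
    [-3,0,0],
    [-6,0,0],
    [-9,0,0],
    [-12,0,0],
    [-15,0,0],
    [-18,0,0],
    [-20,0,0],
    [-22,0,0],
    [-22,0,0],
    [-22,0,0]
  ],
  "dr": [
    [0,0,0],
    [0,0,0],
    [0,0,0],
    [0,0,0],
    [0,0,0],
    [0,0,0],
    [0,0,0],
    [0,0,0],
    [0,0,0],
    [0,0,0]
  ]
}}

```text
time: 12.12
position: [0.619, 0.0589, 0.1206]
tool_rot: [-2.436, -1.983, -0.0]
ft_force: [-0.2, -0.0, -0.0]
grip_width: 0.458
grip_force: 10.0
```

{"fn": "send_rows", "kwargs": {
  "xyz": [
    [-1,0,0],
    [-1,0,0],
    [-2,0,0],
    [-3,0,0],
    [-3,0,0],
    [-4,0,0],
    [-5,0,0],
    [-5,0,0],
    [-5,0,0],
    [-5,0,0]
  ],
  "dr": [
    [0,0,0],
    [0,0,0],
    [0,0,0],
    [0,0,0],
    [0,0,0],
    [0,0,0],
    [0,0,0],
    [0,0,0],
    [0,0,0],
    [0,0,0]
  ]
}}

```text
time: 12.95
position: [0.618, 0.0541, 0.1206]
tool_rot: [-2.436, -1.984, -0.0]
ft_force: [0.0, -0.2, -0.7]
grip_width: 0.461
grip_force: 10.0
```

{"fn": "send_rows", "kwargs": {
  "xyz": [
    [-0.5,0,0],
    [-1,0,0],
    [-1.5,0,0],
    [-2,0,0],
    [-2.5,0,0],
    [-3,0,0],
    [-3,0,0],
    [-3,0,0],
    [-3,0,0],
    [-3,0,0]
  ],
  "dr": [
    [0,0,0],
    [0,0,0],
    [0,0,0],
    [0,0,0],
    [0,0,0],
    [0,0,0],
    [0,0,0],
    [0,0,0],
    [0,0,0],
    [0,0,0]
  ]
}}

```text
time: 13.78
position: [0.6174, 0.0512, 0.1206]
tool_rot: [-2.436, -1.984, -0.0]
ft_force: [0.3, -0.5, -0.0]
grip_width: 0.46
grip_force: 10.0
```

{"fn": "send_rows", "kwargs": {
  "xyz": [
    [-0.5,0,0],
    [-1,0,0],
    [-1.5,0,0],
    [-2,0,0],
    [-2,0,0],
    [-2,0,0],
    [-2,0,0],
    [-2,0,0],
    [-2,0,0],
    [-2,0,0]
  ],
  "dr": [
    [0,0,0],
    [0,0,0],
    [0,0,0],
    [0,0,0],
    [0,0,0],
    [0,0,0],
    [0,0,0],
    [0,0,0],
    [0,0,0],
    [0,0,0]
  ]
}}

```text
time: 14.62
position: [0.6171, 0.0497, 0.1206]
tool_rot: [-2.436, -1.984, -0.001]
ft_force: [1.1, 2.2, -1.2]
grip_width: 0.458
grip_force: 10.0
```

{"fn": "send_rows", "kwargs": {
  "xyz": [
    [-0.5,0,0],
    [-1,0,0],
    [-1.5,0,0],
    [-1.5,0,0],
    [-1.5,0,0],
    [-1.5,0,0],
    [-1.5,0,0],
    [-1.5,0,0],
    [-1.5,0,0],
    [-1.5,0,0]
  ],
  "dr": [
    [0,0,0],
    [0,0,0],
    [0,0,0],
    [0,0,0],
    [0,0,0],
    [0,0,0],
    [0,0,0],
    [0,0,0],
    [0,0,0],
    [0,0,0]
  ]
}}

```text
time: 15.45
position: [0.617, 0.0496, 0.1207]
tool_rot: [-2.434, -1.985, -0.003]
ft_force: [0.5, 5.9, -1.4]
grip_width: 0.46
grip_force: 10.0
```

It's home: 5.9 N with no further travel. I'll release, rise and go over to the knob.

{"fn": "send_rows", "kwargs": {
  "xyz": [
    [1,0,0],
    [1,0,0],
    [1,0,0],
    [1,0,0],
    [1,0,0],
    [1,0,0],
    [1,0,0],
    [1,0,0],
    [1,0,0],
    [1,0,0]
  ],
  "dr": [
    [0,0,0],
    [0,0,0],
    [0,0,0],
    [0,0,0],
    [0,0,0],
    [0,0,0],
    [0,0,0],
    [0,0,0],
    [0,0,0],
    [0,0,0]
  ],
  "jaw": 70
}}

```text
time: 16.28
position: [0.6169, 0.0487, 0.1206]
tool_rot: [2.436, 1.984, 0.0]
ft_force: [-0.7, 0.9, 0.8]
grip_width: 0.802
grip_force: 0.0
```

{"fn": "send_rows", "kwargs": {
  "xyz": [
    [0,0,-8],
    [0,0,-25],
    [0,0,-50],
    [0,0,-75],
    [0,0,-105],
    [0,0,-135],
    [0,0,-165],
    [0,0,-190],
    [0,0,-205],
    [0,0,-210]
  ],
  "dr": [
    [0,0,0],
    [0,0,0],
    [0,0,0],
    [0,0,0],
    [0,0,0],
    [0,0,0],
    [0,0,0],
    [0,0,0],
    [0,0,0],
    [0,0,0]
  ]
}}

```text
time: 17.12
position: [0.618, 0.0484, 0.3346]
tool_rot: [2.434, 1.982, 0.008]
ft_force: [0.2, 0.9, -0.2]
grip_width: 0.807
grip_force: 0.0
```

Run:
```python
from h import *
go((.580,-.1255,.30),78.2)
s=get_state();im=get_image('wrist')[:,:,::-1].copy();cv2.imwrite('pics/w5.png',im);W=ext('wrist',s)
hsv=cv2.cvtColor(im,cv2.COLOR_BGR2HSV);m=cv2.inRange(hsv,(5,90,60),(19,255,255))
for c in cv2.findContours(m,0,1)[0]:
    if cv2.contourArea(c)>400:
        r=cv2.minAreaRect(c);print(r,plane(W,[r[0]],.125)[0].round(4))
```

```text
t 17.1167 pos [0.618  0.0484 0.3346] yaw 78.3 f [ 0.2  0.9 -0.2]
shift [-178.1   -2.1   34.2] dr [ 0.005 -0.002  0.002]
((318.5, 178.5), (103.0, 37.0), 90.0) [0.6171 0.0473 0.125 ]
((577.4999389648438, 121.49998474121094), (18.999996185302734, 242.99996948242188), 0.0) [0.9155 0.0529 0.125 ]
```

{"fn": "send_rows", "kwargs": {
  "xyz": [
    [-10,0,0],
    [-30,0,0],
    [-55,0,0],
    [-80,-1,0],
    [-105,-1,0],
    [-130,-1,0],
    [-155,-1,0],
    [-170,-1,0],
    [-178,-1,10],
    [-178,-1,20]
  ],
  "dr": [
    [0,0,0],
    [0,0,0],
    [0,0,0],
    [0,0,0],
    [0,0,0],
    [0,0,0],
    [0,0,0],
    [0,0,0],
    [0,0,0],
    [0,0,0]
  ],
  "jaw": 0
}}

```text
time: 18.0
position: [0.5785, -0.1284, 0.309]
tool_rot: [-2.44, -1.978, 0.002]
ft_force: [0.0, -0.2, 0.8]
grip_width: 0.129
grip_force: 0.0
```

{"fn": "send_rows", "kwargs": {
  "xyz": [
    [0,0,2],
    [0,0,5],
    [0,0,7],
    [0,0,10],
    [0,0,12],
    [0,0,14],
    [0,0,16],
    [0,0,18],
    [0,0,18],
    [0,0,18]
  ],
  "dr": [
    [0,0,0],
    [0,0,0],
    [0,0,0],
    [0,0,0],
    [0,0,0],
    [0,0,0],
    [0,0,0],
    [0,0,0],
    [0,0,0],
    [0,0,0]
  ]
}}

```text
time: 18.83
position: [0.5798, -0.1254, 0.2925]
tool_rot: [-2.436, -1.984, -0.0]
ft_force: [0.4, -0.2, -0.7]
grip_width: 0.005
grip_force: 0.0
```

```bash
python3 -c "
from h import *
go((.580,-.1255,.278),78.2)"
```

```text
t 18.8333 pos [ 0.5798 -0.1254  0.2925] yaw 78.31 f [ 0.4 -0.2 -0.7]
shift [-0.1  0.2 14.5] dr [ 0.    -0.     0.002]
```

Positioned over the knob. I'll press down gently: first contact, then most of the guaranteed 19 mm.

{"fn": "send_rows", "kwargs": {
  "xyz": [
    [0,0,2],
    [0,0,4],
    [0,0,6],
    [0,0,8],
    [0,0,10],
    [0,0,12],
    [0,0,14],
    [0,0,16],
    [0,0,18],
    [0,0,18]
  ],
  "dr": [
    [0,0,0],
    [0,0,0],
    [0,0,0],
    [0,0,0],
    [0,0,0],
    [0,0,0],
    [0,0,0],
    [0,0,0],
    [0,0,0],
    [0,0,0]
  ]
}}

```text
time: 19.67
position: [0.5798, -0.1254, 0.2754]
tool_rot: [-2.436, -1.984, -0.001]
ft_force: [-3.1, 0.4, 7.0]
grip_width: 0.006
grip_force: 3.1
```

{"fn": "send_rows", "kwargs": {
  "xyz": [
    [0,0,2],
    [0,0,4],
    [0,0,6],
    [0,0,8],
    [0,0,10],
    [0,0,12],
    [0,0,12],
    [0,0,12],
    [0,0,12],
    [0,0,12]
  ],
  "dr": [
    [0,0,0],
    [0,0,0],
    [0,0,0],
    [0,0,0],
    [0,0,0],
    [0,0,0],
    [0,0,0],
    [0,0,0],
    [0,0,0],
    [0,0,0]
  ]
}}

```text
time: 20.5
position: [0.5798, -0.1254, 0.264]
tool_rot: [-2.436, -1.984, -0.002]
ft_force: [-3.6, 1.2, 8.0]
grip_width: 0.003
grip_force: 3.8
```

{"fn": "send_rows", "kwargs": {
  "xyz": [
    [0,0,1],
    [0,0,2],
    [0,0,3],
    [0,0,4],
    [0,0,4.5],
    [0,0,4.5],
    [0,0,4.5],
    [0,0,4.5],
    [0,0,4.5],
    [0,0,4.5]
  ],
  "dr": [
    [0,0,0],
    [0,0,0],
    [0,0,0],
    [0,0,0],
    [0,0,0],
    [0,0,0],
    [0,0,0],
    [0,0,0],
    [0,0,0],
    [0,0,0]
  ]
}}

```text
time: 21.33
position: [0.5798, -0.1254, 0.2601]
tool_rot: [-2.436, -1.984, -0.002]
ft_force: [-4.7, 1.2, 10.5]
grip_width: 0.001
grip_force: 5.3
```

{"fn": "send_rows", "kwargs": {
  "xyz": [
    [0,0,0.5],
    [0,0,1],
    [0,0,1.5],
    [0,0,2],
    [0,0,2],
    [0,0,2],
    [0,0,2],
    [0,0,2],
    [0,0,2],
    [0,0,2]
  ],
  "dr": [
    [0,0,0],
    [0,0,0],
    [0,0,0],
    [0,0,0],
    [0,0,0],
    [0,0,0],
    [0,0,0],
    [0,0,0],
    [0,0,0],
    [0,0,0]
  ]
}}

```text
time: 22.17
position: [0.5799, -0.1255, 0.26]
tool_rot: [-2.436, -1.984, -0.004]
ft_force: [-7.9, 2.3, 19.2]
grip_width: 0.008
grip_force: 9.6
```

That's a sharp rise to 19 N with no further travel, so it has bottomed. I'll rise slowly and note the height where contact is lost, to check the stroke.

{"fn": "send_rows", "kwargs": {
  "xyz": [
    [0,0,-2],
    [0,0,-4],
    [0,0,-7],
    [0,0,-10],
    [0,0,-13],
    [0,0,-16],
    [0,0,-18.5],
    [0,0,-18.5],
    [0,0,-18.5],
    [0,0,-18.5]
  ],
  "dr": [
    [0,0,0],
    [0,0,0],
    [0,0,0],
    [0,0,0],
    [0,0,0],
    [0,0,0],
    [0,0,0],
    [0,0,0],
    [0,0,0],
    [0,0,0]
  ]
}}

```text
time: 23.0
position: [0.5798, -0.1254, 0.2758]
tool_rot: [-2.436, -1.984, -0.002]
ft_force: [-2.2, 0.9, 6.8]
grip_width: 0.006
grip_force: 3.1
```

{"fn": "send_rows", "kwargs": {
  "xyz": [
    [0,0,-0.5],
    [0,0,-1],
    [0,0,-1.5],
    [0,0,-2],
    [0,0,-2],
    [0,0,-2],
    [0,0,-2],
    [0,0,-2],
    [0,0,-2],
    [0,0,-2]
  ],
  "dr": [
    [0,0,0],
    [0,0,0],
    [0,0,0],
    [0,0,0],
    [0,0,0],
    [0,0,0],
    [0,0,0],
    [0,0,0],
    [0,0,0],
    [0,0,0]
  ]
}}

```text
time: 23.83
position: [0.5798, -0.1254, 0.2776]
tool_rot: [-2.436, -1.984, -0.001]
ft_force: [-2.8, 0.7, 5.1]
grip_width: 0.008
grip_force: 3.0
```

{"fn": "send_rows", "kwargs": {
  "xyz": [
    [0,0,-0.5],
    [0,0,-1],
    [0,0,-1.5],
    [0,0,-2],
    [0,0,-2],
    [0,0,-2],
    [0,0,-2],
    [0,0,-2],
    [0,0,-2],
    [0,0,-2]
  ],
  "dr": [
    [0,0,0],
    [0,0,0],
    [0,0,0],
    [0,0,0],
    [0,0,0],
    [0,0,0],
    [0,0,0],
    [0,0,0],
    [0,0,0],
    [0,0,0]
  ]
}}

```text
time: 24.67
position: [0.5798, -0.1254, 0.2796]
tool_rot: [-2.436, -1.984, -0.001]
ft_force: [-2.5, 0.4, 4.9]
grip_width: -0.0
grip_force: 2.8
```

The knob still touches at 0.2796, so the stroke is at least 19.6 mm, which is valid. I'll let it come up and go back over the eclair.

{"fn": "send_rows", "kwargs": {
  "xyz": [
    [0,0,-3],
    [0,0,-8],
    [0,0,-15],
    [0,0,-25],
    [0,0,-35],
    [0,0,-45],
    [0,0,-50],
    [0,0,-50],
    [0,0,-50],
    [0,0,-50]
  ],
  "dr": [
    [0,0,0],
    [0,0,0],
    [0,0,0],
    [0,0,0],
    [0,0,0],
    [0,0,0],
    [0,0,0],
    [0,0,0],
    [0,0,0],
    [0,0,0]
  ]
}}

```text
time: 25.5
position: [0.5796, -0.1253, 0.3281]
tool_rot: [-2.436, -1.983, 0.001]
ft_force: [0.1, 0.4, -0.7]
grip_width: 0.004
grip_force: 0.0
```

{"fn": "send_rows", "kwargs": {
  "xyz": [
    [10,0,0],
    [30,0,0],
    [55,0,0],
    [80,0,0],
    [105,0,0],
    [130,0,0],
    [155,0,0],
    [172,0,0],
    [180,0,0],
    [180,0,0]
  ],
  "dr": [
    [0,0,0],
    [0,0,0],
    [0,0,0],
    [0,0,0],
    [0,0,0],
    [0,0,0],
    [0,0,0],
    [0,0,0],
    [0,0,0],
    [0,0,0]
  ],
  "jaw": 70
}}

```text
time: 26.33
position: [0.6163, 0.0537, 0.3278]
tool_rot: [-2.432, -1.988, 0.001]
ft_force: [0.6, 0.1, -0.3]
grip_width: 0.68
grip_force: 0.0
```

Run:
```python
from h import *
go((.6173,.0505,.1207),78.2)
s=get_state();im=get_image('wrist')[:,:,::-1].copy();W=ext('wrist',s);cv2.imwrite('pics/w6.png',im)
hsv=cv2.cvtColor(im,cv2.COLOR_BGR2HSV);m=cv2.inRange(hsv,(5,90,60),(19,255,255))
for c in cv2.findContours(m,0,1)[0]:
    if cv2.contourArea(c)>400:
        r=cv2.minAreaRect(c);print(r,plane(W,[r[0]],.125)[0].round(4))
# knob height back up? centroid of dark blob in scene, now vs. start
def knob(i):
    m=(i.max(2)<60).astype(np.uint8);m[:175]=0;m[215:]=0;m[:,:245]=0;m[:,285:]=0
    n,l,st,ce=cv2.connectedComponentsWithStats(m);k=1+np.argmax(st[1:,4]);return st[k],ce[k]
print(knob(cv2.imread('pics/scene0.png')),knob(get_image('scene')))
```

```text
t 26.3333 pos [0.6163 0.0537 0.3278] yaw 78.54 f [ 0.6  0.1 -0.3]
shift [ -2.9   1.9 207.1] dr [-0.001  0.     0.006]
((322.5, 184.0), (104.0, 37.0), 90.0) [0.6175 0.0467 0.125 ]
((582.165283203125, 121.00205993652344), (19.366674423217773, 242.23193359375), 0.7191560864448547) [0.9107 0.0604 0.125 ]
(array([257, 187,  14,  11, 119], dtype=int32), array([263.5210084, 191.6302521])) (array([252, 175,  33,  40, 731], dtype=int32), array([269.70861833, 191.57592339]))
```

The eclair is still on the needle. I'll descend and grip it again.

{"fn": "send_rows", "kwargs": {
  "xyz": [
    [-1,1,15],
    [-1,1,45],
    [-1,1,80],
    [-1,1,115],
    [-1,1,145],
    [-1,1,170],
    [-1,1,190],
    [-1,1,200],
    [-1,1,206],
    [-1,1,207]
  ],
  "dr": [
    [0,0,0.006],
    [0,0,0.006],
    [0,0,0.006],
    [0,0,0.006],
    [0,0,0.006],
    [0,0,0.006],
    [0,0,0.006],
    [0,0,0.006],
    [0,0,0.006],
    [0,0,0.006]
  ]
}}

```text
time: 27.27
position: [0.6169, 0.0483, 0.1213]
tool_rot: [2.444, 1.974, -0.001]
ft_force: [-0.1, -1.3, -0.3]
grip_width: 0.803
grip_force: 0.0
```

{"fn": "send_rows", "kwargs": {
  "xyz": [
    [0,0,0],
    [0,0,0],
    [0,0,0],
    [0,0,0],
    [0,0,0],
    [0,0,0],
    [0,0,0],
    [0,0,0],
    [0,0,0],
    [0,0,0]
  ],
  "dr": [
    [0,0,0],
    [0,0,0],
    [0,0,0],
    [0,0,0],
    [0,0,0],
    [0,0,0],
    [0,0,0],
    [0,0,0],
    [0,0,0],
    [0,0,0]
  ],
  "jaw": 30,
  "grip_force": 10
}}

```text
time: 28.1
position: [0.6174, 0.0498, 0.1221]
tool_rot: [2.442, 1.976, 0.001]
ft_force: [-0.7, 0.2, 3.1]
grip_width: 0.458
grip_force: 10.0
```

{"fn": "send_rows", "kwargs": {
  "xyz": [
    [3,0,0],
    [8,0,0],
    [15,0,0],
    [23,0,0],
    [32,0,0],
    [42,0,0],
    [52,0,0],
    [62,0,0],
    [70,0,0],
    [75,0,0]
  ],
  "dr": [
    [0,0,0],
    [0,0,0],
    [0,0,0],
    [0,0,0],
    [0,0,0],
    [0,0,0],
    [0,0,0],
    [0,0,0],
    [0,0,0],
    [0,0,0]
  ]
}}

```text
time: 28.93
position: [0.6332, 0.1239, 0.1218]
tool_rot: [2.44, 1.977, 0.0]
ft_force: [-0.3, -3.0, 3.9]
grip_width: 0.457
grip_force: 10.0
```

{"fn": "send_rows", "kwargs": {
  "xyz": [
    [0,0,-8],
    [0,0,-25],
    [0,0,-50],
    [0,0,-80],
    [0,0,-110],
    [0,0,-140],
    [0,0,-170],
    [0,0,-195],
    [0,0,-205],
    [0,0,-210]
  ],
  "dr": [
    [0,0,0],
    [0,0,0],
    [0,0,0],
    [0,0,0],
    [0,0,0],
    [0,0,0],
    [0,0,0],
    [0,0,0],
    [0,0,0],
    [0,0,0]
  ]
}}

```text
time: 29.77
position: [0.6331, 0.1234, 0.3332]
tool_rot: [2.441, 1.977, 0.004]
ft_force: [0.1, 0.3, -1.0]
grip_width: 0.458
grip_force: 10.0
```

Run:
```python
from h import *
T=ext('top');im=cv2.imread('pics/top0.png')
m=((im.min(2)>190)).astype(np.uint8)*255;m[:140]=0;m[245:]=0;m[:,:395]=0;m[:,463:]=0
m=cv2.morphologyEx(m,cv2.MORPH_OPEN,np.ones((3,3)));c=max(cv2.findContours(m,0,1)[0],key=cv2.contourArea)
P=plane(T,cv2.convexHull(c).reshape(-1,2),.012)[:,:2]*1000;r=cv2.minAreaRect(P.astype(np.float32));print('platter',r)
for a,p in(('iced a',(427.1,157.2)),('b',(431,176))):print(a,plane(T,[p],.034+.01))
go((.452,-.382,.25),90)
```

```text
platter ((471.0061950683594, -379.6582336425781), (168.4553985595703, 152.14352416992188), 4.271402359008789)
iced a [[ 0.61030128 -0.37209122  0.044     ]]
b [[ 0.55000744 -0.37926464  0.044     ]]
t 29.7667 pos [0.6331 0.1234 0.3332] yaw 77.99 f [ 0.1  0.3 -1. ]
shift [-532.2  -72.1   82.1] dr [ 0.002 -0.002 -0.21 ]
```

Drawn off cleanly. The platter centre is (0.514, -0.380), and the free spot is about (0.452, -0.380), 100 mm from iced_b at 0.5525. I'll carry it over the dispenser at z≈0.33 (the knob is at 0.265).

{"fn": "send_rows", "kwargs": {
  "xyz": [
    [-10,-1,0],
    [-35,-5,0],
    [-65,-9,0],
    [-98,-14,0],
    [-130,-18,0],
    [-163,-23,0],
    [-196,-27,0],
    [-229,-32,0],
    [-262,-37,0],
    [-295,-41,0]
  ],
  "dr": [
    [0,0,0],
    [0,0,0],
    [0,0,0],
    [0,0,0],
    [0,0,0],
    [0,0,0],
    [0,0,0],
    [0,0,0],
    [0,0,0],
    [0,0,0]
  ]
}}

```text
time: 30.6
position: [0.5287, -0.1584, 0.3291]
tool_rot: [-2.44, -1.974, 0.004]
ft_force: [2.2, 0.7, -0.7]
grip_width: 0.458
grip_force: 10.0
```

{"fn": "send_rows", "kwargs": {
  "xyz": [
    [-30,-4,0],
    [-60,-8,0],
    [-92,-13,0],
    [-124,-17,0],
    [-156,-22,0],
    [-185,-26,10],
    [-208,-29,30],
    [-224,-31,55],
    [-230,-32,80],
    [-230,-32,100]
  ],
  "dr": [
    [0,0,0],
    [0,0,-0.03],
    [0,0,-0.06],
    [0,0,-0.1],
    [0,0,-0.13],
    [0,0,-0.16],
    [0,0,-0.2],
    [0,0,-0.227],
    [0,0,-0.227],
    [0,0,-0.227]
  ]
}}

```text
time: 31.43
position: [0.4479, -0.3767, 0.2275]
tool_rot: [-2.205, -2.232, 0.004]
ft_force: [-0.6, 0.4, -0.9]
grip_width: 0.456
grip_force: 10.0
```

Run:
```python
from h import *
go((.452,-.375,.13),91)
s=get_state();im=get_image('wrist')[:,:,::-1].copy();W=ext('wrist',s);cv2.imwrite('pics/w7.png',cv2.resize(im,(800,500)))
print(W[3])
```

```text
t 31.4333 pos [ 0.4479 -0.3767  0.2275] yaw 90.69 f [-0.6  0.4 -0.9]
shift [ 1.5  4.6 97.4] dr [-0.005 -0.002 -0.005]
[ 0.44855361 -0.29892411  0.37358294]
```

View pics/w7.png

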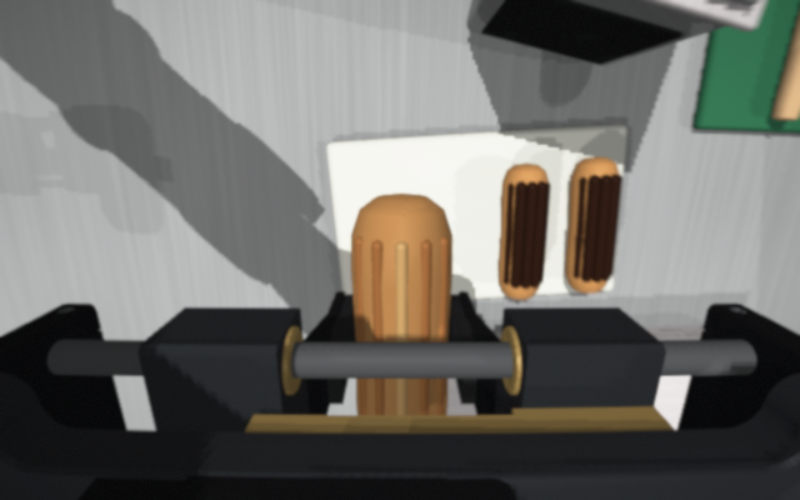

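The wrist view (at 1.25x) shows the platter's +y edge from (329,145) to (627,122), iced_b at (525,232), iced_a at (595,225), and the held eclair over the empty half.

Run:
```python
from h import *
W=ext('wrist');f=lambda p,z:plane(W,np.array(p)/1.25,z)[:,:2].round(4)
c=f([(329,145),(627,122)],.012);print(c,'edge yaw',np.degrees(np.arctan2(*(c[1]-c[0])[::-1])),np.linalg.norm(c[1]-c[0]))
d=(c[1]-c[0])/np.linalg.norm(c[1]-c[0]);n=np.array([d[1],-d[0]])
print('free',c.mean(0)+n*.08-d*.065,'iced',f([(525,232),(595,225)],.035))
```

```text
[[ 0.382  -0.3064]
 [ 0.6408 -0.2822]] edge yaw 5.342108402502195 0.25992899030312105
free [ 0.45413051 -0.38000418] iced [[ 0.5538 -0.3763]
 [ 0.6143 -0.369 ]]
```

{"fn": "send_rows", "kwargs": {
  "xyz": [
    [1,2,10],
    [2,4,30],
    [2,5,55],
    [2,5,80],
    [2,5,105],
    [2,5,130],
    [2,5,150],
    [2,5,160],
    [2,5,165],
    [2,5,165]
  ],
  "dr": [
    [0,0,-0.03],
    [0,0,-0.058],
    [0,0,-0.058],
    [0,0,-0.058],
    [0,0,-0.058],
    [0,0,-0.058],
    [0,0,-0.058],
    [0,0,-0.058],
    [0,0,-0.058],
    [0,0,-0.058]
  ]
}}

```text
time: 32.32
position: [0.456, -0.3725, 0.0656]
tool_rot: [-2.135, -2.302, 0.001]
ft_force: [0.6, -0.0, 0.3]
grip_width: 0.459
grip_force: 10.0
```

```bash
python3 -c "
from h import *
go((.453,-.375,.0345),94)"
```

```text
t 32.3167 pos [ 0.456  -0.3725  0.0656] yaw 94.3 f [ 0.6 -0.   0.3]
shift [-2.3 -3.2 31.1] dr [-0.002 -0.001  0.005]
```

{"fn": "send_rows", "kwargs": {
  "xyz": [
    [-1,-1,4],
    [-2,-2,9],
    [-2,-3,14],
    [-2,-3,19],
    [-2,-3,23],
    [-2,-3,26],
    [-2,-3,28],
    [-2,-3,30],
    [-2,-3,30],
    [-2,-3,30]
  ],
  "dr": [
    [0,0,0],
    [0,0,0],
    [0,0,0],
    [0,0,0],
    [0,0,0],
    [0,0,0],
    [0,0,0],
    [0,0,0],
    [0,0,0],
    [0,0,0]
  ]
}}

```text
time: 33.15
position: [0.454, -0.3754, 0.0365]
tool_rot: [-2.137, -2.303, -0.0]
ft_force: [0.7, 0.2, -0.5]
grip_width: 0.455
grip_force: 10.0
```

{"fn": "send_rows", "kwargs": {
  "xyz": [
    [0,0,0.5],
    [0,0,1],
    [0,0,1.5],
    [0,0,1.5],
    [0,0,1.5],
    [0,0,1.5],
    [0,0,1.5],
    [0,0,1.5],
    [0,0,1.5],
    [0,0,1.5]
  ],
  "dr": [
    [0,0,0],
    [0,0,0],
    [0,0,0],
    [0,0,0],
    [0,0,0],
    [0,0,0],
    [0,0,0],
    [0,0,0],
    [0,0,0],
    [0,0,0]
  ]
}}

```text
time: 33.98
position: [0.454, -0.3753, 0.0351]
tool_rot: [2.137, 2.303, 0.0]
ft_force: [-0.4, -1.0, -0.9]
grip_width: 0.459
grip_force: 10.0
```

{"fn": "send_rows", "kwargs": {
  "xyz": [
    [0,0,0.5],
    [0,0,1],
    [0,0,1.5],
    [0,0,2],
    [0,0,2],
    [0,0,2],
    [0,0,2],
    [0,0,2],
    [0,0,2],
    [0,0,2]
  ],
  "dr": [
    [0,0,0],
    [0,0,0],
    [0,0,0],
    [0,0,0],
    [0,0,0],
    [0,0,0],
    [0,0,0],
    [0,0,0],
    [0,0,0],
    [0,0,0]
  ]
}}

```text
time: 34.82
position: [0.4541, -0.3756, 0.0339]
tool_rot: [2.136, 2.303, 0.001]
ft_force: [-1.7, 0.2, 5.9]
grip_width: 0.461
grip_force: 10.0
```

Contact with the platter at 5.9 N. I'll release, rise and look.

{"fn": "send_rows", "kwargs": {
  "xyz": [
    [0,0,-0.5],
    [0,0,-0.5],
    [0,0,-0.5],
    [0,0,-0.5],
    [0,0,-0.5],
    [0,0,-0.5],
    [0,0,-0.5],
    [0,0,-0.5],
    [0,0,-0.5],
    [0,0,-0.5]
  ],
  "dr": [
    [0,0,0],
    [0,0,0],
    [0,0,0],
    [0,0,0],
    [0,0,0],
    [0,0,0],
    [0,0,0],
    [0,0,0],
    [0,0,0],
    [0,0,0]
  ],
  "jaw": 58
}}

```text
time: 35.65
position: [0.454, -0.3753, 0.0335]
tool_rot: [2.137, 2.303, 0.0]
ft_force: [-0.4, -0.1, 0.5]
grip_width: 0.663
grip_force: 0.0
```

{"fn": "send_rows", "kwargs": {
  "xyz": [
    [0,0,-5],
    [0,0,-15],
    [0,0,-30],
    [0,0,-55],
    [0,0,-85],
    [0,0,-115],
    [0,0,-145],
    [0,0,-175],
    [0,0,-195],
    [0,0,-200]
  ],
  "dr": [
    [0,0,0],
    [0,0,0],
    [0,0,0],
    [0,0,0],
    [0,0,0],
    [0,0,0],
    [0,0,0],
    [0,0,0],
    [0,0,0],
    [0,0,0]
  ]
}}

```text
time: 36.48
position: [0.4551, -0.3772, 0.2386]
tool_rot: [2.132, 2.297, 0.003]
ft_force: [-0.6, -1.2, -0.1]
grip_width: 0.667
grip_force: 0.0
```

{"fn": "send_rows", "kwargs": {
  "xyz": [
    [0,0,-5],
    [0,0,-10],
    [0,0,-15],
    [0,0,-20],
    [0,0,-25],
    [0,0,-30],
    [0,0,-30],
    [0,0,-30],
    [0,0,-30],
    [0,0,-30]
  ],
  "dr": [
    [0,0,0],
    [0,0,0],
    [0,0,0],
    [0,0,0],
    [0,0,0],
    [0,0,0],
    [0,0,0],
    [0,0,0],
    [0,0,0],
    [0,0,0]
  ]
}}

```text
time: 37.32
position: [0.4538, -0.3752, 0.2632]
tool_rot: [-2.136, -2.303, 0.0]
ft_force: [-0.2, 0.4, -0.7]
grip_width: 0.668
grip_force: 0.0
```

Run:
```python
from h import *
s=get_state();print(s['position'],s['ft_force'])
im=get_image('wrist')[:,:,::-1].copy();sc=get_image('scene')[:,:,::-1].copy();W=ext('wrist',s)
hsv=cv2.cvtColor(im,cv2.COLOR_BGR2HSV);m=cv2.inRange(hsv,(5,90,60),(19,255,255))
for c in cv2.findContours(m,0,1)[0]:
    if cv2.contourArea(c)>400:
        r=cv2.minAreaRect(c);print(r,plane(W,[r[0]],.037)[0].round(4))
o=np.zeros((600,640,3),np.uint8);o[:280]=im[:280];o[285:585,:640]=cv2.resize(sc[150:275,150:417],(640,300),interpolation=2)
cv2.imwrite('pics/end.png',o)
```

```text
[ 0.45384134 -0.37519561  0.26316509] [-0.22199577  0.44511956 -0.72264929]
((401.68359375, 184.6782684326172), (30.980396270751953, 98.44392395019531), 7.907163143157959) [ 0.5529 -0.381   0.037 ]
((451.32391357421875, 182.50502014160156), (32.2086181640625, 99.14094543457031), 8.85795783996582) [ 0.6128 -0.3737  0.037 ]
((321.5, 176.5), (99.0, 31.0), 90.0) [ 0.4557 -0.3783  0.037 ]
((615.1499633789062, 57.05000305175781), (18.65743637084961, 123.32881927490234), 18.43494987487793) [ 0.7739 -0.2159  0.037 ]
```

View pics/end.png

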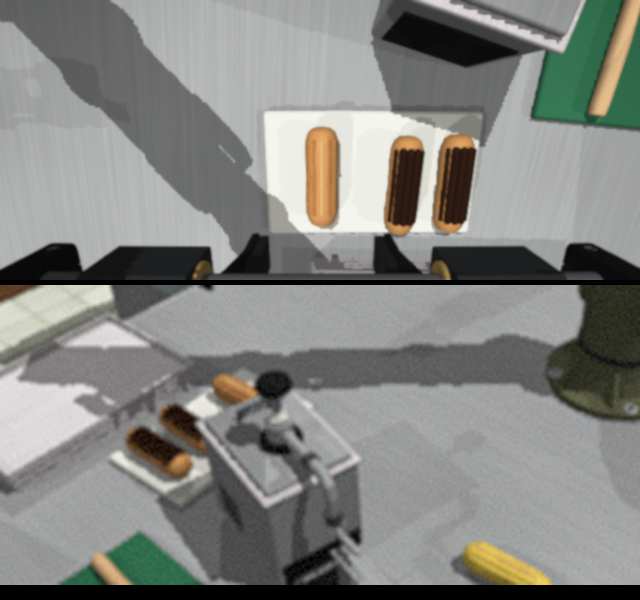

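The eclair lies upright on the empty half of the platter at (321,177). The iced ones at (402,185) and (451,183) haven't moved, and the knob is fully up at (274,383).

```bash
python3 -c "
from bench import *
print(close_job())"
```

```text
the job is handed in; nothing more can be done
None
```

The eclair was pushed home on the needle, the pump was pressed to its stop (about 19 N) and came back up, and the eclair now lies upright on the empty half of the platter, with the job handed in at about 37 s.

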